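Roll a log billet up the run-up into the carving cradle

ROBOT

A 6-joint arm with a two-finger parallel gripper is mounted at the origin on the work surface. World frame = base frame: x ahead of the robot, y to its left, z up, the work surface at z = 0. Lengths are in m, angles in rad, forces in N, time in s.
With the tool pointing down it reaches from about 0.325 to 0.925 m from the base axis. Payload 3.1 kg.
Tool frame: the origin (TCP) lies at the very end of the fingers, on their centre line; the grasp point (between the pads) lies 19 mm behind it; z points along the fingers, x is the direction in which the jaws open and shut, and the axes are right-handed (so a half turn about z gives the same grasp; the last joint's range is limited). The gripper opens to 85 mm and grips with 20 to 120 N. Pads are 22 mm wide; open, the fingers measure 114 mm over their backs; the gripper's body (76 mm by 85 mm) begins 54 mm behind the grasp point. The pads swing forward as they close: fully open they stand 13 mm farther back than shut.
Start: joints at [-1.365, 0.217, 1.613, -0, 1.311, -0.112], TCP at [0.195, -0.594, 0.231] pointing down, gripper open.
Joint ranges: [-2.75, 2.75], [-0.78, 2.1], [0.31, 2.55], [-1.13, 4.27], [0.13, 2.63], [-2.58, 2.58]. Speed limits (rad/s): [2.79, 2.79, 3.14, 3.14, 3.14, 3.14].

INTERFACE

Orientations are given as a rotation vector (axis times angle).
In Python, from bench import telemetry, optics, job gives the robot as it stands. The module is installed in compiled form; this text tells all that it offers.
- The arm moves only by the tool servo_tool, never from a script. Its argument "rows" is a list of rows, each an object with "offset": the shift along the tool's x, y, z in m, a list of three; "turn": the turn about the tool's z in rad. A call has exactly 5 rows; each row shifts and turns the commanded pose from where the row before left it, along the tool's axes as they then stand; what a row does not reach is not made up. A row lasts 1/12 s, in which the tool goes at most 41.7 mm and 7.16 degrees, less where a joint would pass 70% of its speed; a pose out of reach is approached as far as the arm can. A call is refused whole if a number of a shift passes 0.0417 or a number of a turn 0.125, either way. A call with a gripper value outside its range is refused whole. "hand" is the closure, from 0 (fully open) to 1 (shut), set as the call begins (left out, the last holds). The fingers move at their own pace and stop on an object; the grip force is fixed at half the most. Time passes only in rows, so rows that do not move let the fingers close, or fill a call up. It gives the time, the measured TCP pose, the force and the opening at its end, in the units of the state.
- telemetry.get_state(): the state, without advancing time (a new reading comes with each control period).
- optics.camera(name): name is "side" or "top" or "wrist"; returns the picture (420x560x3 uint8, red, green, blue); there is no depth.
- optics.camera_info(name): a dict with "fx", "fy", "cx", "cy" (pixels), "R" (3x3) and "t" (3): a world point X has camera coordinates R X + t. Camera axes: x right, y down, z forward; pixel columns grow to the right and rows downward; lengths in m; the calibration is good to about 2 mm. A picture is of the moment at which its call begins: read the wrist's pose just before it. camera_info takes no time and is no camera call; for the wrist camera it gives the pose at the moment of the call.
- job.finish_job(): hands the job in, once; it reports no verdict.
The state is a dict: "clock": time; "joints": joint angles; "dq": joint speeds; "joint_torque": joint torques, N m; "position": TCP position; "ee_rot": TCP orientation; "wrist_force": force on the tool from outside, world axes, zero at the start; "wrist_torque": the same for the moment, N m; "width": finger opening in m.
Only numpy, scipy, OpenCV 4.12 (cv2) and the standard library are available. Lean on these libraries where they do the work, as an engineer would, in place of code of your own. Each camera call takes 0.05 s, during which the arm holds its last target.

TASK

Roll the round log billet from the bench up the sloping run-up of the carving cradle and over the crest into the cork-lined hollow, until it lies fully home against the leather-faced backstop, square across both runners. Push it slowly with your fingers and keep them behind it all the way up, so that it never runs free on the slope or rolls away; do not lift it. Leave the mallet, the gouge and the wax tin where they are, and take your hand clear at the end.

Things in the scene. Friction and masses are not known exactly. Their poses are not given: they have to be found in the camera images.
- billet: Loose round log billet, a bark-covered cylinder 90 mm in diameter, 180 mm long, 0.5 to 0.8 kg, with pale sawn ends; dry and smooth, friction about 0.3. Origin at its centre; its own y axis is the log's axis (x and z turn as it rolls). It starts on the bench before the foot of the run-up, within 5 degrees of parallel to it and 15 mm off the middle. Let go on the slope it rolls back; on the level bench it stays.
- cradle: Carving cradle fixed to the bench: two parallel pale runners 30 mm wide, centred 45 mm either side of the middle, and a brown upright backstop at the high end. Origin on the bench surface, mid-width; x points level, uphill to the backstop, y across, z up. The run-up rises at 9 degrees from bench height at x = -130 mm to the crest at x = 60 mm, 30 mm high.
- foot (a point): Middle of the foot of the run-up, on the bench surface; same axes as the cradle.
- crest (a point): Middle of the crest, midway between the runners, at the height of their tops (30 mm); same axes as the cradle. A billet that goes over the crest skewed tends to lie skewed in the hollow, one end off the stop; fingers spread along the log square it up as they push.
- home (a point): Where the billet's centre lies when fully home, at x = 90 mm in the cradle's frame, 71 mm above the bench, 45 mm before the leather face of the backstop (at x = 135 mm, 100 mm high, 190 mm wide). The cork-lined hollow falls at 8 degrees from the crest to the backstop: past the crest the billet rolls down the last 20 to 30 mm by itself and stays.
- mallet: Wooden joiner's mallet lying flat, block head 125 x 80 x 60 mm with dark striking faces, pale handle 250 mm long along its own x axis; origin under the middle of the head. Leave alone.
- gouge: Carving gouge lying flat, pale handle 26 mm thick, 245 mm long in all, along its own x axis (blade to +x); origin under the joint of handle and blade. Leave alone.
- wax_tin: Flat round tin of wax with a green lid, 76 mm across, 40 mm high; origin at the centre of its underside. Leave alone.
Mind the look-alikes: they are no part of the job. Of the things like the billet, leave any that is yellow; of the rest the larger one is meant.

How it is judged:
On the way, in this order (a step that is already met when the one before it is completed fails the run):
1. the billet is on the slope with the fingers pushing it (x of billet in the frame of cradle between -0.09 and 0.03 m and contact force between the fingers and billet above 0.1 N), for 0.1 s.
2. the billet lies in the hollow against the backstop (x of billet in the frame of cradle above 0.085 m), for 0.2 s.
At the end, for the whole second after the job is handed in: The billet rests in the hollow against the backstop: its centre within 5 mm of home along the cradle, within 40 mm of the middle sideways (so on both runners) and at its resting height, its axis within 3.4 degrees of square, still; mallet, gouge and tin within 20 mm of where they were (x of billet in the frame of cradle between 0.085 and 0.095 m and y of billet in the frame of cradle between -0.04 and 0.04 m and height (world z) of billet between 0.064 and 0.077 m and angle between the y axis of billet and the y axis of cradle, either way round below 0.06 rad and linear speed of billet below 0.02 m/s and distance of each of mallet, gouge, wax_tin from where it was at the start of the episode below 0.02 m); the robot touches nothing.
It fails at once if the billet ran free on the slope (faster than 0.15 m/s with no finger on it) (x of billet in the frame of cradle between -0.11 and 0.05 m and linear speed of billet above 0.15 m/s and contact force between the fingers and billet below 0.02 N).
It fails at once if the billet was flung (faster than 0.4 m/s) (linear speed of billet above 0.4 m/s).
It fails at once if the billet rolled away, 50 mm or more behind where it could start (x of billet in the frame of cradle below -0.27 m).
It fails at once if the billet was lifted or carried (15 mm or more clear of what it rolls on) (height (world z) of billet above 0.095 m or (x of billet in the frame of cradle below -0.13 m and height (world z) of billet above 0.062 m) or (x of billet in the frame of cradle below -0.03 m and height (world z) of billet above 0.078 m)).
It fails at once if the mallet, the gouge or the tin was disturbed (moved over 20 mm or tipped) (distance of any of mallet, gouge, wax_tin from where it was at the start of the episode above 0.02 m or angle between any of mallet, gouge, wax_tin's own z axis and vertical above 0.2 rad).
It also fails if it takes over 51 s, if anything falls off the work surface, if the arm or the gripper's body presses on something with over 40 N, if the wrist force passes 120 N, or if a joint passes its speed limit or range.

## Working session

There is one attempt and no reset: what is moved stays moved. The work goes in short steps, Python scripts to look and compute and a tool call to move; the robot and the scene stay as the last step left them, time stands still between calls to the robot, and variables do not carry over. Pictures are saved under pics/ and viewed, and the job is handed in when it is done.

Besides the shell and the picture viewer there is one more tool, called as name(argument=value, ...) on one line, values as JSON. servo_tool: Moves the arm, as the interface text tells. Its arguments: {"type":"object","properties":{"rows":{"type":"array","items":{"type":"object","properties":{"offset":{"type":"array","items":{"type":"number"}},"turn":{"type":"number"}}}},"hand":{"type":"number"}},"required":["rows"]}

```bash
mkdir -p pics; python3 - <<'E'
from bench import telemetry, optics
import cv2
s=telemetry.get_state()
for k in s: print(k,s[k])
for n in("top","side","wrist"):
    i=optics.camera_info(n); print(n,i)
    cv2.imwrite(f"pics/{n}0.png",optics.camera(n)[:,:,::-1])
E
```

```text
clock 0.0
joints [-1.36521325e+00  2.17737637e-01  1.61496332e+00 -3.07627579e-06
  1.31131862e+00 -1.12196727e-01]
dq [-0.00059178  0.00175728 -0.00043293  0.00058153  0.00091126 -0.00055835]
joint_torque [ 1.52422672e-03 -3.96838439e+01 -3.03849292e+01  7.98798646e-05
  9.68872570e-03 -1.83119226e-05]
position [ 0.19513687 -0.59287643  0.2299633 ]
ee_rot [-2.54361821  1.84101924  0.00282019]
wrist_force [1.22105631 0.47466445 0.08443059]
wrist_torque [-0.00058587 -0.02759947 -0.01152892]
width 0.08495701288315881
top {'fx': 462.77052670333524, 'fy': 462.77052670333524, 'cx': 274.2877060272009, 'cy': 210.57345630143672, 'R': array([[-0.02708086, -0.99955567, -0.0124536 ],
       [-0.98283165,  0.02889815, -0.18222746],
       [ 0.18250637,  0.00730491, -0.98317753]]), 't': array([-0.00291292,  0.50254289,  1.00719847])}
side {'fx': 384.5699639200811, 'fy': 384.5699639200811, 'cx': 276.401822593736, 'cy': 211.99740393621835, 'R': array([[-0.96853163, -0.24775808,  0.02371529],
       [-0.13751278,  0.45326175, -0.88070655],
       [ 0.20745293, -0.8562533 , -0.47306825]]), 't': array([0.48539733, 0.16330703, 0.74790212])}
wrist {'fx': 376.6201890144431, 'fy': 376.6201890144431, 'cx': 280.8095328452913, 'cy': 214.15864106665285, 'R': array([[ 0.31217629, -0.95002225, -0.00191902],
       [-0.91590023, -0.30149912,  0.2650001 ],
       [-0.25233457, -0.08096912, -0.96424648]]), 't': array([-0.62349207, -0.03502315,  0.37812688])}
```

View pics/top0.png

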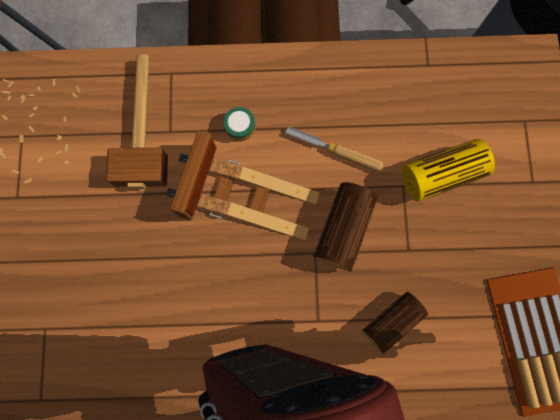

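View pics/side0.png

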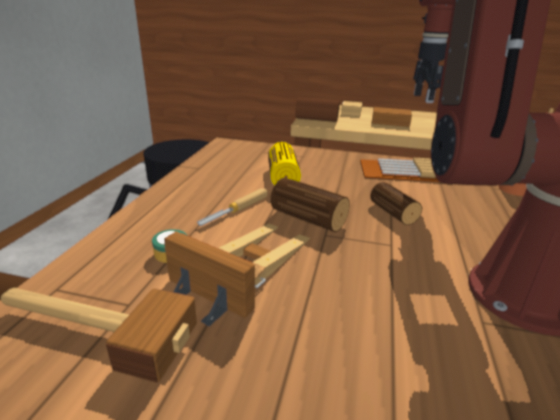

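The top view shows the large dark billet at about (347,226), in front of the run-up. The foot ends of the runners are near (315,197) and (303,232), and the backstop is near (193,175). The yellow log and the small log are the look-alikes. I'll enlarge a crop to measure.

```bash
python3 - <<'E'
import cv2
a=cv2.imread("pics/top0.png")[115:285,160:400]
cv2.imwrite("pics/c.png",cv2.resize(a,None,fx=3.33,fy=3.33,interpolation=cv2.INTER_CUBIC))
E
```

```text
(no output)
```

View pics/c.png

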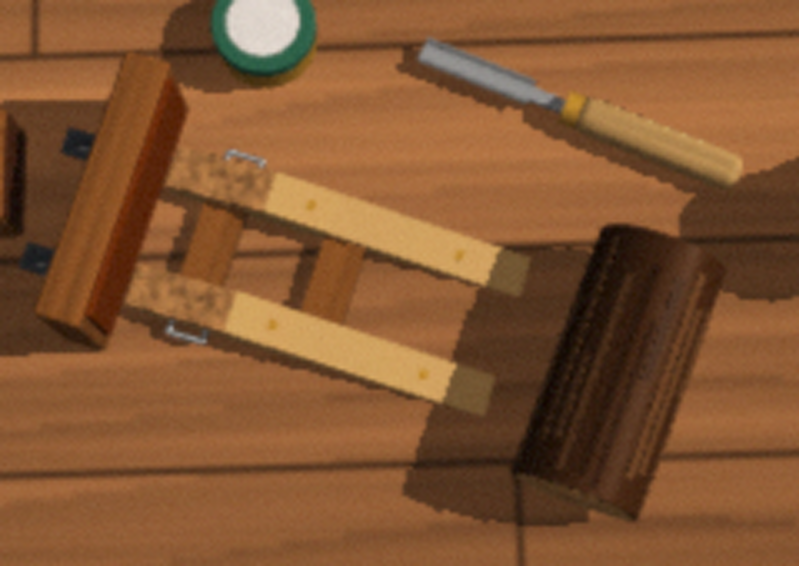

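```bash
cat > h.py <<'E'
import numpy as np, cv2
from scipy.optimize import least_squares
from bench import telemetry, optics, job
def proj(n,X,info=None):
    i=info or optics.camera_info(n); c=np.atleast_2d(X)@i['R'].T+i['t']
    return np.c_[i['fx']*c[:,0]/c[:,2]+i['cx'],i['fy']*c[:,1]/c[:,2]+i['cy']]
def w(p,x,y,z):
    c,s=np.cos(p[2]),np.sin(p[2]); return np.array([p[0]+c*x-s*y,p[1]+s*x+c*y,z+0*x])
def local(p,X):
    c,s=np.cos(p[2]),np.sin(p[2]); d=np.array(X[:2])-p[:2]; return np.array([c*d[0]+s*d[1],-s*d[0]+c*d[1]])
def cyl(p,z):
    a=np.linspace(0,2*np.pi,120)
    return np.vstack([w(p,.045*np.cos(a),y+0*a,z+.045*np.sin(a)).T for y in(-.09,.09)])
def fitbillet(quad,p0,z=.045,n="top"):
    q=np.array(quad,float); m=q.mean(0)
    def r(p):
        P=proj(n,cyl(p,z)); o=[]
        for i in range(4):
            a,b=q[i],q[(i+1)%4]; t=(b-a)/np.linalg.norm(b-a); nn=np.array([t[1],-t[0]])
            if nn@(m-a)>0: nn=-nn
            o.append((P@nn).max()-nn@a)
            # slope: support among each end
        Q=cv2.convexHull(P.astype(np.float32))[:,0]
        for c in q: o.append(.5*np.linalg.norm(Q-c,axis=1).min())
        return o
    s=least_squares(r,p0,x_scale=[.01,.01,.1],diff_step=1e-4); return s.x,s.fun
E
python3 - <<'E'
from h import *
f=lambda u,v:(160+u/3.33,115+v/3.33)
cr=[((-.13,-.045,0.001),f(525,277)),((-.13,.045,0.001),f(491,394)),((.06,-.045,.03),f(268,193)),((.06,.045,.03),f(229,311))]
best=None
for yaw in(1.2,1.5,1.8,2.):
    s=least_squares(lambda p:np.concatenate([proj("top",w(p,*X))[0]-u for X,u in cr]),[.5,0,yaw])
    if best is None or s.cost<best.cost:best=s
print(best.x,best.fun.round(2)); p=best.x
P0=[*w(p,-.2,0,0)[:2],p[2]]
b,e=fitbillet([f(608,226),f(722,262),f(635,520),f(515,472)],P0)
print(b,e.round(2),local(p,b),np.degrees(b[2]-p[2]))
i=cv2.imread("pics/top0.png")
for u in proj("top",cyl(b,.045)): cv2.circle(i,tuple(int(x) for x in u.round()),0,(0,255,0))
for X,_ in cr: cv2.circle(i,tuple(int(x) for x in proj("top",w(p,*X))[0].round()),1,(0,0,255))
for y in(-.095,.095):
  cv2.circle(i,tuple(int(x) for x in proj("top",w(p,.135,y,.1))[0].round()),1,(255,0,255))
a=i[115:285,160:400]
cv2.imwrite("pics/c2.png",cv2.resize(a,None,fx=3.33,fy=3.33,interpolation=cv2.INTER_NEAREST))
s=cv2.imread("pics/side0.png")
for u in proj("side",cyl(b,.045)): cv2.circle(s,tuple(int(x) for x in u.round()),0,(0,255,0))
cv2.imwrite("pics/s2.png",cv2.resize(s[100:350,120:400],None,fx=2.4,fy=2.4))
E
```

```text
[0.53661937 0.01675858 1.25205511] [-0.08 -0.4  -0.27  0.35  0.14 -0.3   0.2   0.34]
[ 0.45966    -0.17844882  1.18815007] [2.92 2.04 2.57 1.79 0.09 0.15 0.29 0.58] [-0.2094918   0.01191055] -3.6614891213577647
```

View pics/c2.png

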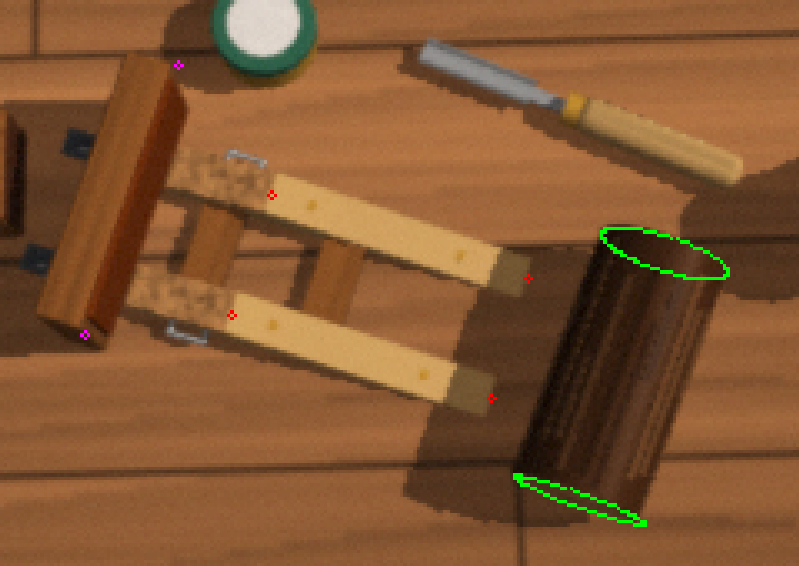

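View pics/s2.png

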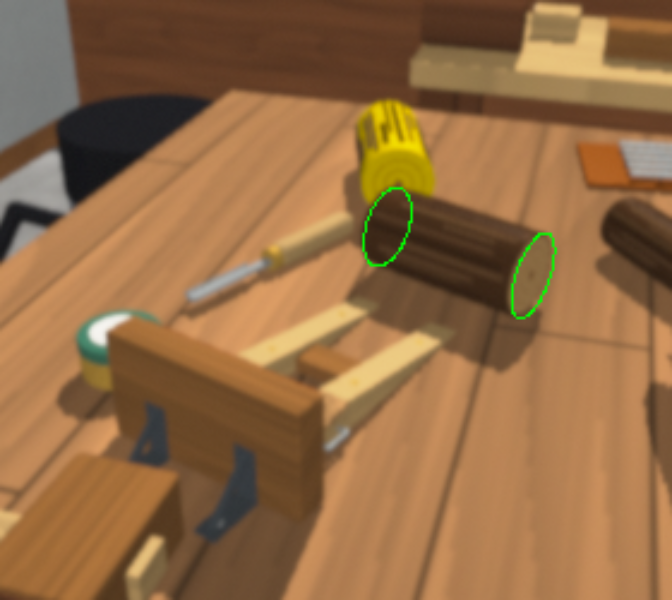

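The projected models line up in both views. The billet is at cradle x≈-0.209, y≈+0.012, with about 3.7° of skew. Next I'll plan the tool yaw and approach, and check the footprint against the look-alikes.

```bash
cat >> h.py <<'E'
from scipy.spatial.transform import Rotation as Rn
CR=np.array([0.53661937,0.01675858,1.25205511])
def here():
    s=telemetry.get_state(); R=Rn.from_rotvec(s['ee_rot']).as_matrix()
    return s,R
def plan(lx,ly,z):
    s,R=here(); P=np.array(s['position'])
    print("t",round(s['clock'],2),"local",local(CR,P).round(4),"z",P[2].round(4),"F",np.round(s['wrist_force'],1),"w",round(s['width'],4))
    yx=np.arctan2(R[1,0],R[0,0]); tgt=CR[2]+np.pi/2
    d=(tgt-yx+np.pi/2)%np.pi-np.pi/2
    print("tool xyz axes local-yaw",np.degrees(yx-CR[2]).round(2),"tilt",R[2,2].round(4),"world turn needed",d.round(4),"-> tool turn",(-d).round(4),"j6",s['joints'][5].round(3))
    print("offset in tool axes now",(R.T@(w(CR,lx,ly,z)-P)).round(4))
E
python3 - <<'E'
from h import *
plan(-.30,.010,.15)
i=cv2.imread("pics/top0.png")
def box(lx,hx,hy,z,c):
    X=np.array([w(CR,lx+a*hx,.01+b*hy,z) for a,b in((-1,-1),(-1,1),(1,1),(1,-1))])
    cv2.polylines(i,[proj("top",X).round().astype(int)],True,c,1)
box(-.30,.011,.057,.03,(0,255,0)); box(-.30,.04,.043,.10,(255,0,255)); box(-.30,.011,.057,.10,(0,255,255))
cv2.imwrite("pics/f.png",cv2.resize(i[100:370,260:540],None,fx=2.2,fy=2.2))
E
```

```text
t 0.15 local [-0.6861  0.1331] z 0.2302 F [ 0.4  0.  -0.8] w 0.0856
tool xyz axes local-yaw -143.53 tilt -1.0 world turn needed 0.9343 -> tool turn -0.9343 j6 -0.112
offset in tool axes now [-0.2371 -0.3285  0.0807]
```

View pics/f.png

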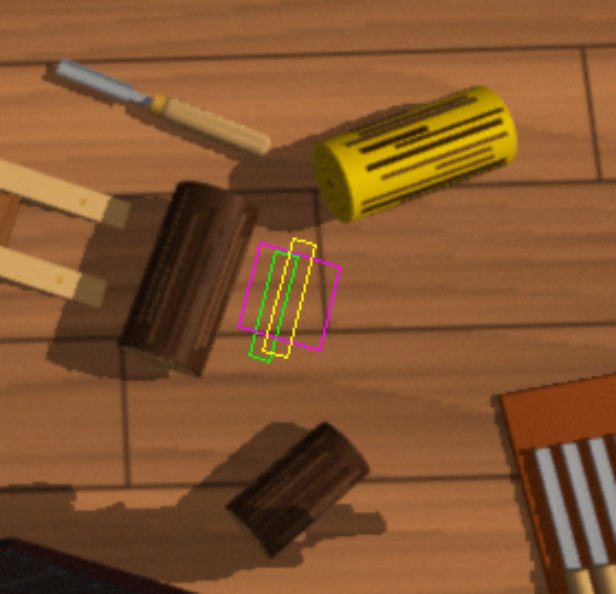

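View pics/wrist0.png

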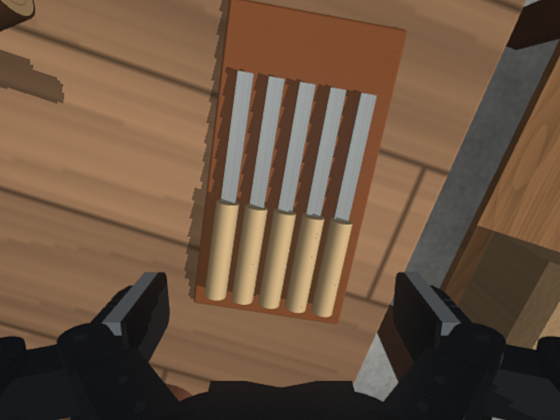

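servo_tool(rows=[{"offset":[-0.016,-0.022,0.005],"turn":0},{"offset":[-0.016,-0.022,0.005],"turn":0},{"offset":[-0.016,-0.022,0.005],"turn":0},{"offset":[-0.016,-0.022,0.005],"turn":0},{"offset":[-0.016,-0.022,0.005],"turn":0}], hand=0)

```text
clock: 0.57
position: [0.2752, -0.482, 0.2056]
ee_rot: [-2.544, 1.842, 0.001]
wrist_force: [0.3, 0.1, 0.7]
width: 0.0851
```

servo_tool(rows=[{"offset":[-0.016,-0.022,0.005],"turn":0},{"offset":[-0.016,-0.022,0.005],"turn":0},{"offset":[-0.016,-0.022,0.005],"turn":0},{"offset":[-0.016,-0.022,0.005],"turn":0},{"offset":[-0.016,-0.022,0.005],"turn":0}])

```text
clock: 0.98
position: [0.3548, -0.3716, 0.1808]
ee_rot: [-2.545, 1.842, 0.001]
wrist_force: [0.4, -0.5, -0.4]
width: 0.0854
```

servo_tool(rows=[{"offset":[-0.016,-0.022,0.005],"turn":0},{"offset":[-0.016,-0.022,0.005],"turn":0},{"offset":[-0.016,-0.022,0.005],"turn":0},{"offset":[-0.016,-0.022,0.005],"turn":0},{"offset":[-0.016,-0.022,0.005],"turn":0}])

```text
clock: 1.4
position: [0.4342, -0.2613, 0.1558]
ee_rot: [-2.545, 1.842, 0.001]
wrist_force: [0.4, -1.5, -0.6]
width: 0.0851
```

servo_tool(rows=[{"offset":[0,0,0],"turn":-0.1},{"offset":[0,0,0],"turn":-0.1},{"offset":[0,0,0],"turn":-0.1},{"offset":[0,0,0],"turn":-0.1},{"offset":[0,0,0],"turn":-0.1}])

```text
clock: 1.82
position: [0.4336, -0.2622, 0.1559]
ee_rot: [-2.924, 1.147, 0.001]
wrist_force: [-0.2, -0.5, -0.1]
width: 0.0854
```

servo_tool(rows=[{"offset":[0,0,0],"turn":-0.1},{"offset":[0,0,0],"turn":-0.1},{"offset":[0,0,0],"turn":-0.1},{"offset":[0,0,0],"turn":-0.1},{"offset":[0,0,0],"turn":-0.034}])

```text
clock: 2.23
position: [0.4335, -0.2624, 0.156]
ee_rot: [-3.102, 0.493, 0.001]
wrist_force: [-0.7, -0.3, -0.2]
width: 0.0851
```

```bash
python3 - <<'E'
from h import *
plan(-.30,.010,.027)
cv2.imwrite("pics/s3.png",optics.camera("side")[:,:,::-1]);cv2.imwrite("pics/w3.png",optics.camera("wrist")[:,:,::-1])
E
```

```text
t 2.23 local [-0.2974  0.0104] z 0.156 F [-0.7 -0.3 -0.2] w 0.0851
tool xyz axes local-yaw -89.79 tilt -1.0 world turn needed -0.0037 -> tool turn 0.0037 j6 -0.368
offset in tool axes now [0.0005 0.0026 0.129 ]
```

View pics/s3.png

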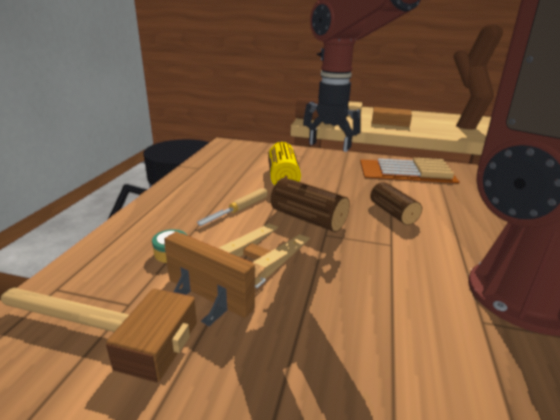

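View pics/w3.png

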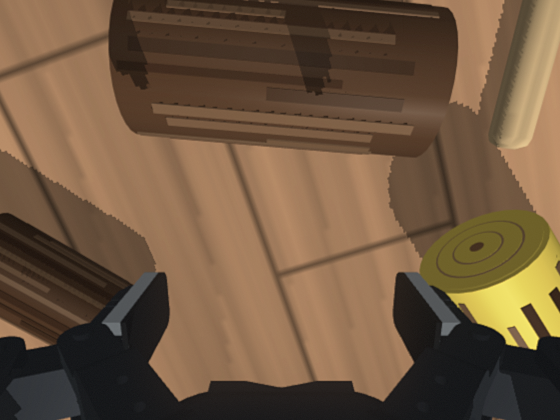

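servo_tool(rows=[{"offset":[-0.003,-0.006,0.02],"turn":0.004},{"offset":[0,-0.006,0.02],"turn":0},{"offset":[0,0,0.02],"turn":0},{"offset":[0,0,0.015],"turn":0},{"offset":[0,0,0],"turn":0}])

```text
clock: 2.75
position: [0.432, -0.2481, 0.0776]
ee_rot: [-3.097, 0.506, 0.011]
wrist_force: [-0.4, 0.5, 0.4]
width: 0.0857
```

```bash
python3 - <<'E'
from h import *
plan(-.285,.012,.025)
cv2.imwrite("pics/s4.png",cv2.resize(optics.camera("side")[50:260,200:480,::-1],None,fx=2.8,fy=2.8));cv2.imwrite("pics/w4.png",optics.camera("wrist")[:,:,::-1])
E
```

```text
t 2.75 local [-0.2843  0.0164] z 0.0776 F [-0.4  0.5  0.4] w 0.0857
tool xyz axes local-yaw -90.29 tilt -1.0 world turn needed 0.0051 -> tool turn -0.0051 j6 -0.338
offset in tool axes now [0.0048 0.0008 0.0526]
```

View pics/s4.png

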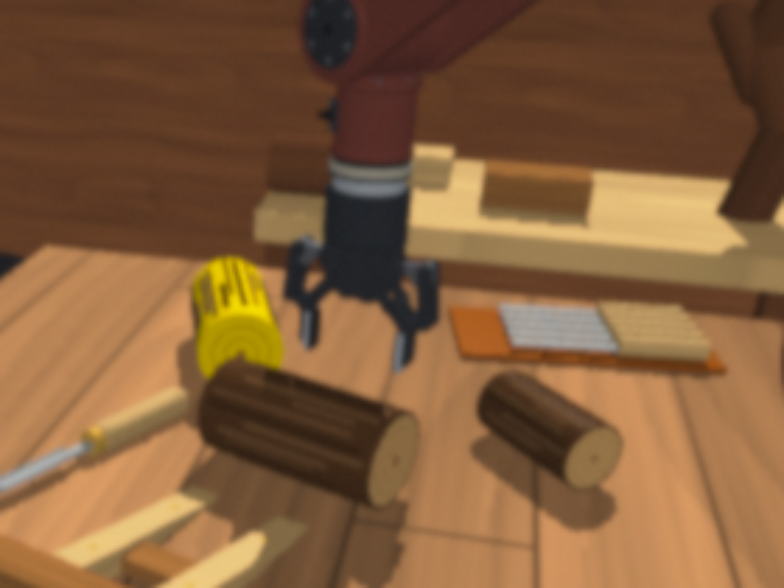

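View pics/w4.png

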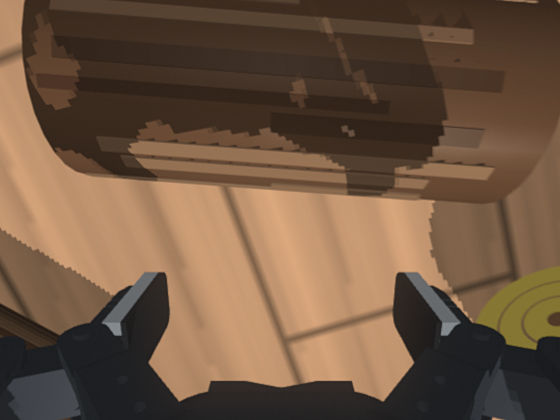

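```bash
python3 - <<'E'
from h import *
i=optics.camera_info("top")
def back(u,v,z):
    d=i['R'].T@np.array([(u-i['cx'])/i['fx'],(v-i['cy'])/i['fy'],1]); c=-i['R'].T@i['t']
    return c+d*(z-c[2])/d[2]
for u,v,z in((419,201,.04),(419,201,.08),(404,165,.045),(420,199,.0),(366,166,.013)): print(u,v,z,local(CR,back(u,v,z)).round(3))
E
```

```text
419 201 0.04 [-0.354 -0.095]
419 201 0.08 [-0.344 -0.084]
404 165 0.045 [-0.3   -0.166]
420 199 0.0 [-0.364 -0.112]
366 166 0.013 [-0.219 -0.15 ]
```

servo_tool(rows=[{"offset":[0.004,0,0.018],"turn":-0.005},{"offset":[0,0,0.018],"turn":0},{"offset":[0,0,0.012],"turn":0},{"offset":[0,0,0.0046],"turn":0},{"offset":[0,0,0],"turn":0}])

```text
clock: 3.27
position: [0.438, -0.2512, 0.0281]
ee_rot: [-3.101, 0.498, 0.002]
wrist_force: [1.4, -0.3, -0.1]
width: 0.0858
```

```bash
python3 - <<'E'
from h import *
plan(-.265,.012,.025)
cv2.imwrite("pics/s5.png",cv2.resize(optics.camera("side")[50:260,200:480,::-1],None,fx=2.8,fy=2.8))
E
```

```text
t 3.27 local [-0.2854  0.0097] z 0.0281 F [ 1.4 -0.3 -0.1] w 0.0858
tool xyz axes local-yaw -89.98 tilt -1.0 world turn needed -0.0004 -> tool turn 0.0004 j6 -0.341
offset in tool axes now [-0.0023 -0.0204  0.0032]
```

View pics/s5.png

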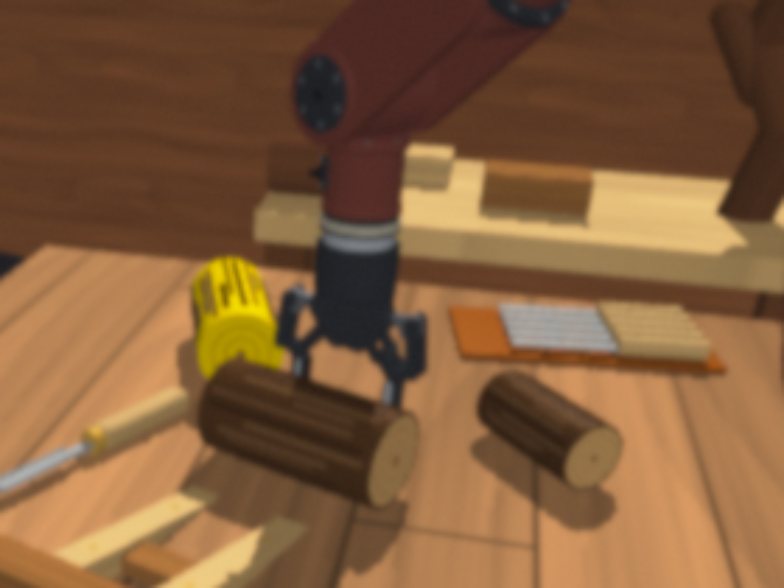

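servo_tool(rows=[{"offset":[-0.002,-0.004,0.001],"turn":0},{"offset":[0,-0.004,0],"turn":0},{"offset":[0,-0.004,0],"turn":0},{"offset":[0,-0.003,0],"turn":0},{"offset":[0,-0.003,0],"turn":0}])

```text
clock: 3.73
position: [0.4427, -0.2336, 0.0282]
ee_rot: [3.102, -0.497, 0.001]
wrist_force: [-1.0, -1.9, 1.5]
width: 0.0852
```

servo_tool(rows=[{"offset":[0,-0.003,0],"turn":0},{"offset":[0,-0.003,0],"turn":0},{"offset":[0,-0.003,0],"turn":0},{"offset":[0,-0.003,0],"turn":0},{"offset":[0,-0.003,0],"turn":0}])

```text
clock: 4.15
position: [0.447, -0.2192, 0.0277]
ee_rot: [-3.102, 0.497, 0.0]
wrist_force: [0.6, 0.2, -0.4]
width: 0.0852
```

servo_tool(rows=[{"offset":[0,-0.003,0],"turn":0},{"offset":[0,-0.003,0],"turn":0},{"offset":[0,-0.003,0],"turn":0},{"offset":[0,-0.003,0],"turn":0},{"offset":[0,-0.003,0],"turn":0}])

```text
clock: 4.57
position: [0.4517, -0.205, 0.0277]
ee_rot: [-3.102, 0.497, 0.0]
wrist_force: [0.6, 0.3, -0.2]
width: 0.0857
```

```bash
python3 - <<'E'
from h import *
plan(-.2,.012,.025)
cv2.imwrite("pics/t6.png",cv2.resize(optics.camera("top")[115:285,160:400,::-1],None,fx=3.33,fy=3.33))
cv2.imwrite("pics/w6.png",optics.camera("wrist")[:,:,::-1])
E
```

```text
t 4.57 local [-0.2372  0.0111] z 0.0277 F [ 0.6  0.3 -0.2] w 0.0857
tool xyz axes local-yaw -89.96 tilt -1.0 world turn needed -0.0007 -> tool turn 0.0007 j6 -0.25
offset in tool axes now [-0.0009 -0.0372  0.0027]
```

View pics/t6.png

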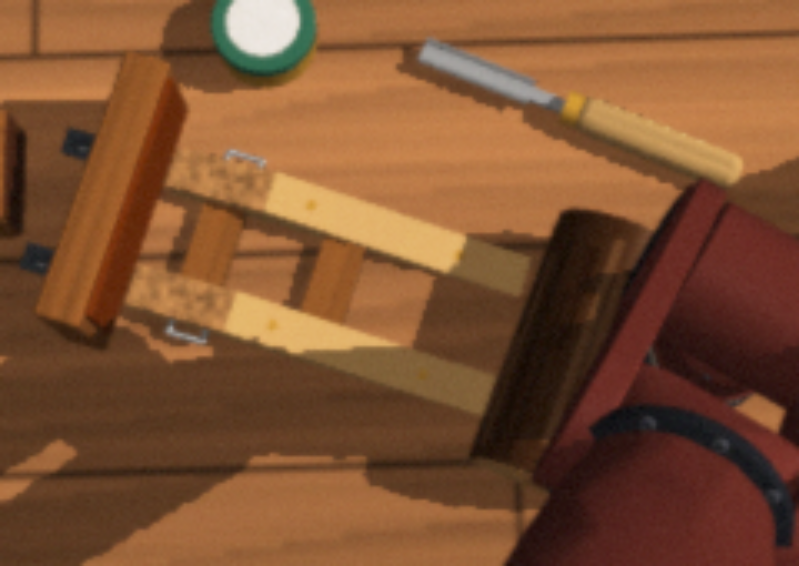

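View pics/w6.png

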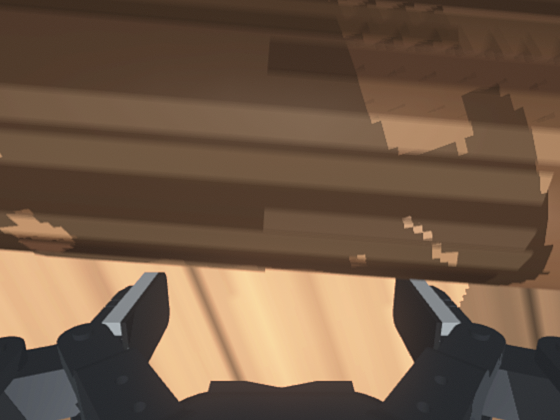

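The billet is rolling with the −y finger behind it and still has about 4° of skew. I'll carry on to the foot.

servo_tool(rows=[{"offset":[0,-0.0035,0],"turn":0},{"offset":[0,-0.004,0],"turn":0},{"offset":[0,-0.004,0],"turn":0},{"offset":[0,-0.004,0],"turn":0},{"offset":[0,-0.004,0],"turn":0}])

```text
clock: 5.08
position: [0.4578, -0.1863, 0.0277]
ee_rot: [-3.102, 0.497, 0.0]
wrist_force: [0.1, -1.5, -1.2]
width: 0.0856
```

servo_tool(rows=[{"offset":[0,-0.004,0],"turn":0},{"offset":[0,-0.004,0],"turn":0},{"offset":[0,-0.004,0],"turn":0},{"offset":[0,-0.004,0],"turn":0},{"offset":[0,-0.004,0],"turn":0}])

```text
clock: 5.5
position: [0.4641, -0.1674, 0.0277]
ee_rot: [-3.102, 0.497, 0.0]
wrist_force: [-0.8, 0.1, 0.9]
width: 0.0854
```

servo_tool(rows=[{"offset":[0,-0.004,0],"turn":0},{"offset":[0,-0.004,-0.0006],"turn":0},{"offset":[0,-0.004,-0.0006],"turn":0},{"offset":[0,-0.004,-0.0006],"turn":0},{"offset":[0,-0.004,-0.0006],"turn":0}])

```text
clock: 5.92
position: [0.4706, -0.1488, 0.0304]
ee_rot: [3.101, -0.497, 0.001]
wrist_force: [-1.0, -2.3, 1.6]
width: 0.0857
```

```bash
python3 - <<'E'
from h import *
plan(-.15,.012,.025)
cv2.imwrite("pics/t7.png",cv2.resize(optics.camera("top")[115:285,160:400,::-1],None,fx=3.33,fy=3.33))
cv2.imwrite("pics/w7.png",optics.camera("wrist")[:,:,::-1])
cv2.imwrite("pics/s7.png",cv2.resize(optics.camera("side")[100:310,120:400,::-1],None,fx=2.8,fy=2.8))
E
```

```text
t 5.92 local [-0.1779  0.0108] z 0.0304 F [-1.  -2.3  1.6] w 0.0857
tool xyz axes local-yaw -89.96 tilt -1.0 world turn needed -0.0007 -> tool turn 0.0007 j6 -0.13
offset in tool axes now [-0.0012 -0.0279  0.0054]
```

View pics/t7.png

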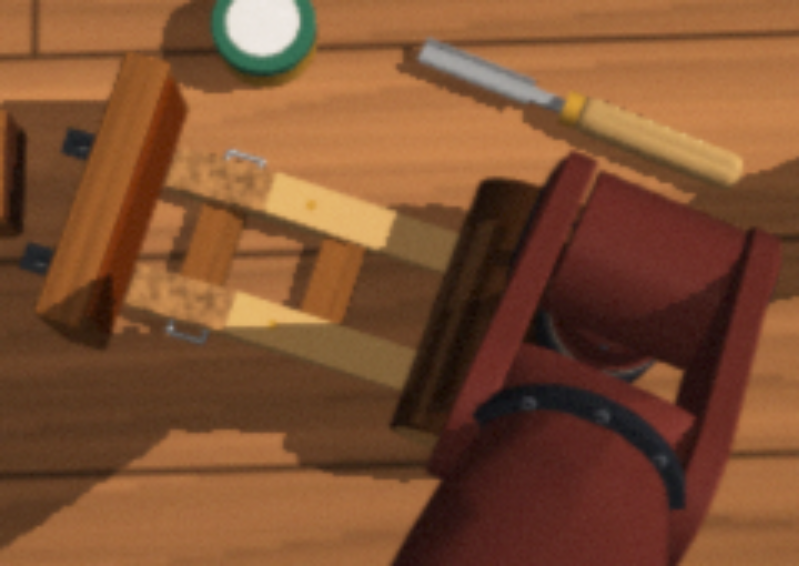

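View pics/w7.png

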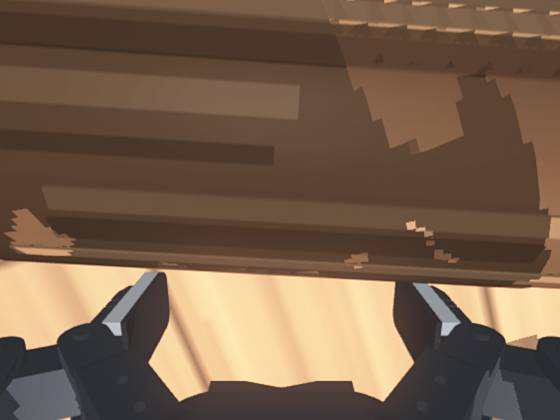

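View pics/s7.png

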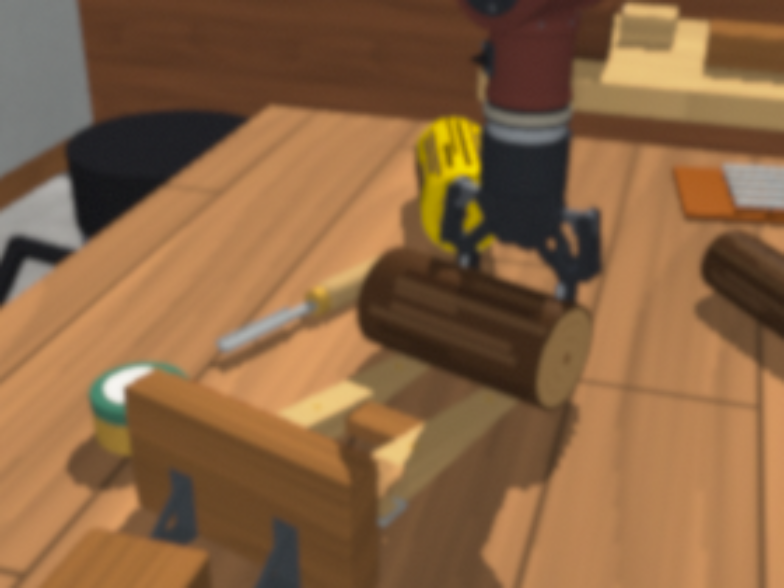

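servo_tool(rows=[{"offset":[0,-0.004,0],"turn":0},{"offset":[0,-0.004,0],"turn":0},{"offset":[0,-0.004,0],"turn":0},{"offset":[0,-0.004,0],"turn":0},{"offset":[0,-0.004,0]}])

```text
schema error: expected keys offset, turn
```

servo_tool(rows=[{"offset":[0,-0.004,-0.0006],"turn":0},{"offset":[0,-0.004,-0.0006],"turn":0},{"offset":[0,-0.004,-0.0006],"turn":0},{"offset":[0,-0.004,-0.0006],"turn":0},{"offset":[0,-0.004,-0.0006],"turn":0}])

```text
clock: 6.48
position: [0.4766, -0.1295, 0.0332]
ee_rot: [3.102, -0.497, 0.0]
wrist_force: [-0.1, -2.0, 1.0]
width: 0.0854
```

```bash
python3 - <<'E'
from h import *
plan(-.05,.012,.035)
cv2.imwrite("pics/w8.png",optics.camera("wrist")[:,:,::-1])
cv2.imwrite("pics/s8.png",cv2.resize(optics.camera("side")[100:310,120:400,::-1],None,fx=2.8,fy=2.8))
E
```

```text
t 6.48 local [-0.1577  0.0111] z 0.0332 F [-0.1 -2.   1. ] w 0.0854
tool xyz axes local-yaw -89.96 tilt -1.0 world turn needed -0.0007 -> tool turn 0.0007 j6 -0.089
offset in tool axes now [-0.0008 -0.1077 -0.0018]
```

View pics/w8.png

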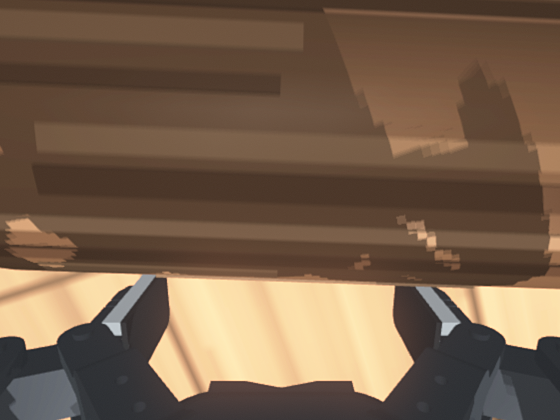

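View pics/s8.png

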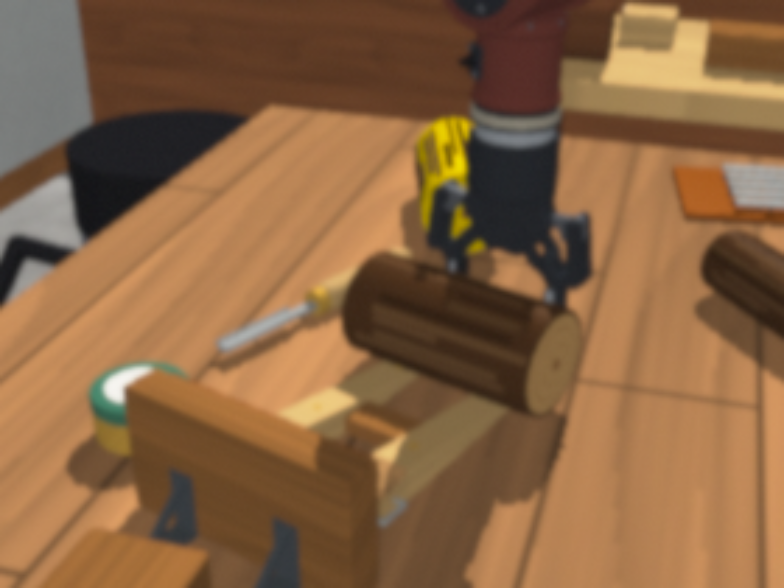

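The skew is shrinking, now about 2° (lower edge of the log from (0,268) to (550,288)). The first of those two calls was refused because a row had no "turn". I'll continue with z held level for five rows.

servo_tool(rows=[{"offset":[0,-0.004,0],"turn":0},{"offset":[0,-0.004,0],"turn":0},{"offset":[0,-0.004,0],"turn":0},{"offset":[0,-0.004,0],"turn":0},{"offset":[0,-0.004,0],"turn":0}])

```text
clock: 7.0
position: [0.4829, -0.1104, 0.0331]
ee_rot: [3.102, -0.497, -0.0]
wrist_force: [-0.7, -2.3, 1.3]
width: 0.0855
```

servo_tool(rows=[{"offset":[0,-0.004,-0.0004],"turn":0},{"offset":[0,-0.004,-0.0004],"turn":0},{"offset":[0,-0.004,-0.0006],"turn":0},{"offset":[0,-0.004,-0.0006],"turn":0},{"offset":[0,-0.004,-0.0006],"turn":0}])

```text
clock: 7.42
position: [0.4891, -0.0914, 0.0357]
ee_rot: [-3.102, 0.497, 0.0]
wrist_force: [0.0, -2.1, 0.6]
width: 0.0852
```

servo_tool(rows=[{"offset":[0,-0.004,-0.0006],"turn":0},{"offset":[0,-0.004,-0.0006],"turn":0},{"offset":[0,-0.004,-0.0006],"turn":0},{"offset":[0,-0.004,-0.0006],"turn":0},{"offset":[0,-0.004,-0.0006],"turn":0}])

```text
clock: 7.83
position: [0.4954, -0.0724, 0.0388]
ee_rot: [3.102, -0.497, -0.0]
wrist_force: [-1.0, -1.9, 1.3]
width: 0.0856
```

```bash
python3 - <<'E'
from h import *
plan(-.05,.012,.035)
cv2.imwrite("pics/w9.png",optics.camera("wrist")[:,:,::-1])
cv2.imwrite("pics/s9.png",cv2.resize(optics.camera("side")[100:310,120:400,::-1],None,fx=2.8,fy=2.8))
E
```

```text
t 7.83 local [-0.0976  0.0112] z 0.0388 F [-1.  -1.9  1.3] w 0.0856
tool xyz axes local-yaw -89.96 tilt -1.0 world turn needed -0.0007 -> tool turn 0.0007 j6 0.033
offset in tool axes now [-0.0007 -0.0476  0.0038]
```

View pics/w9.png

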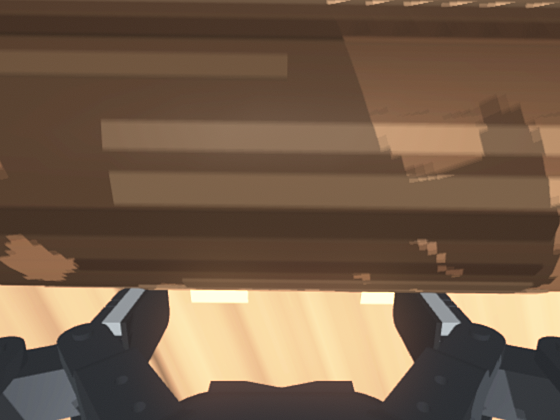

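View pics/s9.png

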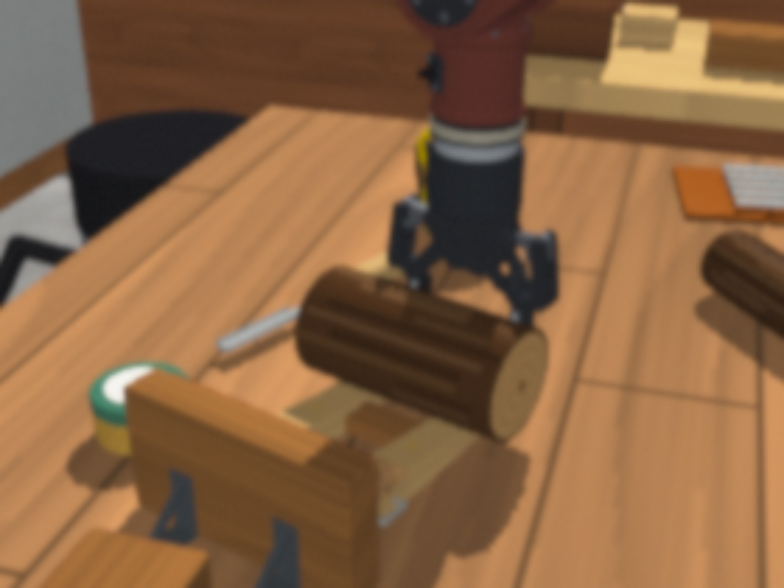

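The log is now square and both fingers bear on it. I'll go on up the slope.

servo_tool(rows=[{"offset":[0,-0.004,-0.0006],"turn":0},{"offset":[0,-0.004,-0.0006],"turn":0},{"offset":[0,-0.004,-0.0006],"turn":0},{"offset":[0,-0.004,-0.0006],"turn":0},{"offset":[0,-0.004,-0.0006],"turn":0}])

```text
clock: 8.35
position: [0.5016, -0.0534, 0.0418]
ee_rot: [3.102, -0.497, -0.0]
wrist_force: [0.1, -2.4, 1.7]
width: 0.0855
```

servo_tool(rows=[{"offset":[0,-0.004,-0.0006],"turn":0},{"offset":[0,-0.004,-0.0006],"turn":0},{"offset":[0,-0.004,-0.0006],"turn":0},{"offset":[0,-0.004,-0.0006],"turn":0},{"offset":[0,-0.004,-0.0006],"turn":0}])

```text
clock: 8.77
position: [0.5079, -0.0344, 0.0448]
ee_rot: [-3.102, 0.497, 0.0]
wrist_force: [-0.4, -2.3, 1.2]
width: 0.0853
```

servo_tool(rows=[{"offset":[0,-0.004,-0.0006],"turn":0},{"offset":[0,-0.004,-0.0006],"turn":0},{"offset":[0,-0.004,-0.0006],"turn":0},{"offset":[0,-0.004,-0.0006],"turn":0},{"offset":[0,-0.004,-0.0006],"turn":0}])

```text
clock: 9.18
position: [0.5141, -0.0154, 0.0477]
ee_rot: [3.102, -0.497, -0.0]
wrist_force: [-0.3, -1.7, 1.1]
width: 0.0856
```

servo_tool(rows=[{"offset":[0,-0.004,-0.0006],"turn":0},{"offset":[0,-0.004,-0.0006],"turn":0},{"offset":[0,-0.003,-0.0006],"turn":0},{"offset":[0,-0.003,-0.0006],"turn":0},{"offset":[0,-0.003,-0.0006],"turn":0}])

```text
clock: 9.6
position: [0.5194, 0.0006, 0.0507]
ee_rot: [3.102, -0.497, -0.0]
wrist_force: [-0.1, -1.8, 0.5]
width: 0.0855
```

```bash
python3 - <<'E'
from h import *
plan(.034,.012,.052)
cv2.imwrite("pics/w10.png",optics.camera("wrist")[:,:,::-1])
cv2.imwrite("pics/s10.png",cv2.resize(optics.camera("side")[100:310,120:400,::-1],None,fx=2.8,fy=2.8))
E
```

```text
t 9.6 local [-0.0208  0.0113] z 0.0507 F [-0.1 -1.8  0.5] w 0.0855
tool xyz axes local-yaw -89.95 tilt -1.0 world turn needed -0.0008 -> tool turn 0.0008 j6 0.184
offset in tool axes now [-0.0006 -0.0548 -0.0013]
```

View pics/w10.png

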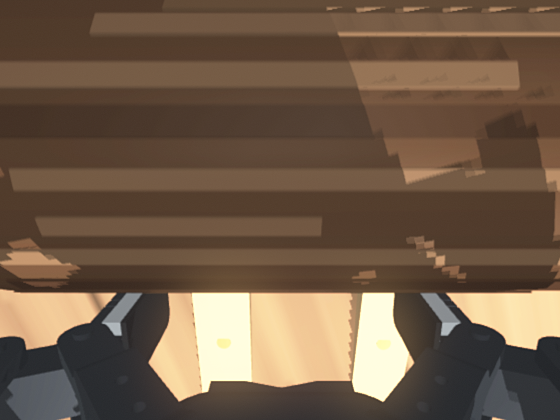

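View pics/s10.png

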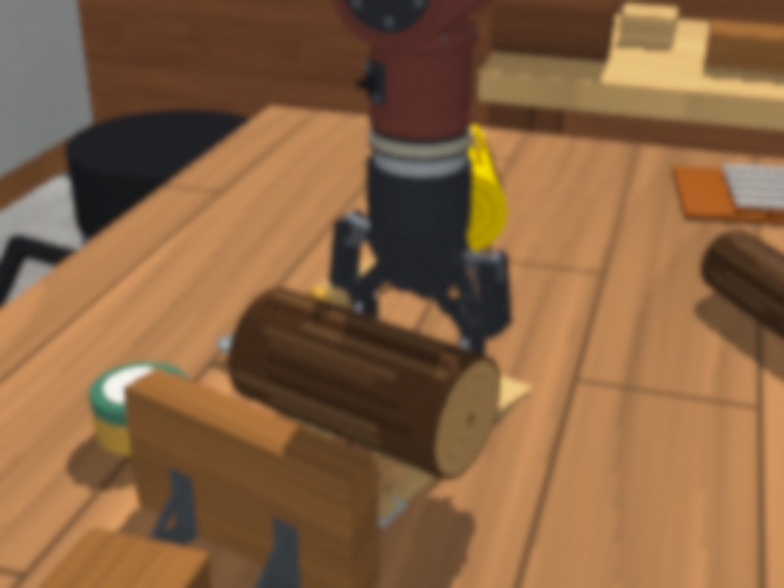

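servo_tool(rows=[{"offset":[0,-0.003,-0.0005],"turn":0},{"offset":[0,-0.003,-0.0005],"turn":0},{"offset":[0,-0.003,-0.0005],"turn":0},{"offset":[0,-0.003,-0.0005],"turn":0},{"offset":[0,-0.003,-0.0002],"turn":0}])

```text
clock: 10.12
position: [0.5242, 0.0148, 0.053]
ee_rot: [-3.102, 0.498, -0.0]
wrist_force: [-1.0, -2.1, 1.2]
width: 0.0852
```

servo_tool(rows=[{"offset":[0,-0.003,0],"turn":0},{"offset":[0,-0.003,0],"turn":0},{"offset":[0,-0.003,0],"turn":0},{"offset":[0,-0.003,0],"turn":0},{"offset":[0,-0.003,0],"turn":0}])

```text
clock: 10.53
position: [0.5287, 0.0295, 0.0527]
ee_rot: [-3.101, 0.497, 0.0]
wrist_force: [-0.2, -0.0, 0.7]
width: 0.0855
```

servo_tool(rows=[{"offset":[0,-0.003,0],"turn":0},{"offset":[0,-0.003,0],"turn":0},{"offset":[0,-0.003,0],"turn":0},{"offset":[0,-0.003,0],"turn":0},{"offset":[0,-0.003,0],"turn":0}])

```text
clock: 10.95
position: [0.5335, 0.0434, 0.0529]
ee_rot: [-3.102, 0.497, 0.0]
wrist_force: [-0.5, -0.0, 0.2]
width: 0.0855
```

```bash
python3 - <<'E'
from h import *
plan(.034,.012,.052)
cv2.imwrite("pics/w11.png",optics.camera("wrist")[:,:,::-1])
cv2.imwrite("pics/s11.png",cv2.resize(optics.camera("side")[100:310,120:400,::-1],None,fx=2.8,fy=2.8))
E
```

```text
t 10.95 local [0.0243 0.0113] z 0.0529 F [-0.5 -0.   0.2] w 0.0855
tool xyz axes local-yaw -89.96 tilt -1.0 world turn needed -0.0008 -> tool turn 0.0008 j6 0.268
offset in tool axes now [-0.0007 -0.0097  0.0009]
```

View pics/w11.png

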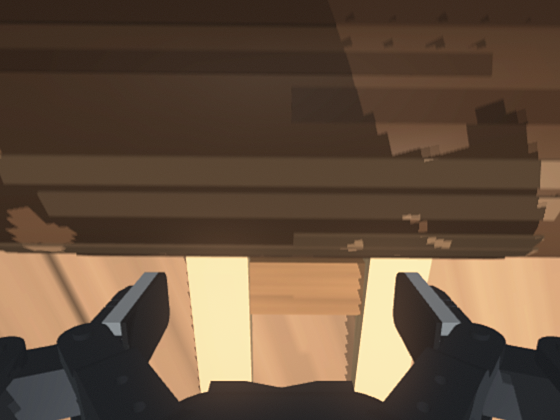

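View pics/s11.png

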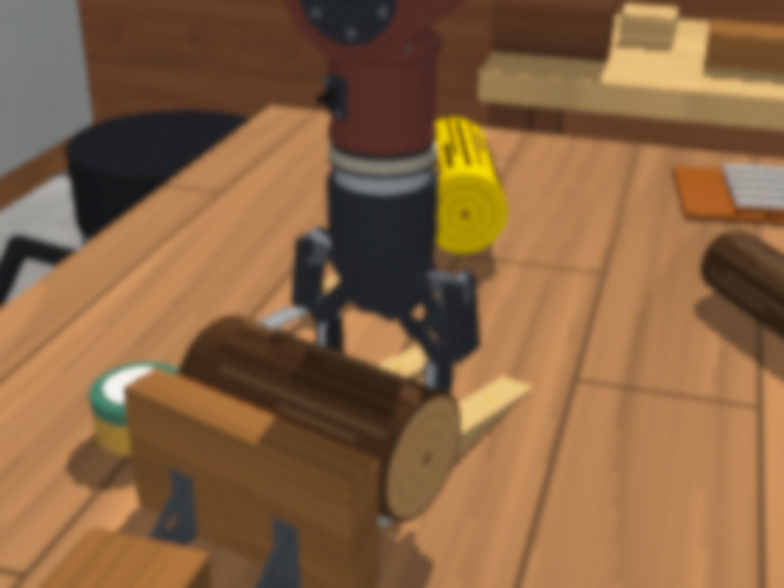

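It rolled over the crest into the hollow and looks square. I'll press gently against the stop to seat it.

servo_tool(rows=[{"offset":[0,-0.002,0],"turn":0},{"offset":[0,-0.002,0],"turn":0},{"offset":[0,-0.002,0],"turn":0},{"offset":[0,-0.0015,0],"turn":0},{"offset":[0,-0.0015,0],"turn":0}])

```text
clock: 11.47
position: [0.5363, 0.0517, 0.0529]
ee_rot: [3.102, -0.497, -0.0]
wrist_force: [-0.4, 0.5, 0.0]
width: 0.0854
```

servo_tool(rows=[{"offset":[0,-0.001,0],"turn":0},{"offset":[0,-0.0005,0],"turn":0},{"offset":[0,-0.0005,0],"turn":0},{"offset":[0,0,0],"turn":0},{"offset":[0,0,0],"turn":0}])

```text
clock: 11.88
position: [0.5366, 0.0527, 0.0529]
ee_rot: [3.101, -0.498, -0.001]
wrist_force: [-2.5, -4.8, 0.6]
width: 0.0854
```

There's about 5 N of contact at tool x≈0.034, as predicted for home. I'll back off and then raise the hand.

servo_tool(rows=[{"offset":[0,0.003,0],"turn":0},{"offset":[0,0.006,0],"turn":0},{"offset":[0,0.015,0],"turn":0},{"offset":[0,0.02,0],"turn":0},{"offset":[0,0.02,-0.01],"turn":0}])

```text
clock: 12.3
position: [0.5149, -0.0071, 0.0612]
ee_rot: [-3.101, 0.495, 0.006]
wrist_force: [-0.5, 0.2, -0.5]
width: 0.0856
```

servo_tool(rows=[{"offset":[0,0.02,-0.02],"turn":0},{"offset":[0,0.02,-0.03],"turn":0},{"offset":[0,0.02,-0.03],"turn":0},{"offset":[0,0.02,-0.03],"turn":0},{"offset":[0,0.02,-0.03],"turn":0}])

```text
clock: 12.72
position: [0.485, -0.1027, 0.2042]
ee_rot: [-3.101, 0.497, -0.001]
wrist_force: [0.5, -0.3, 0.6]
width: 0.0855
```

servo_tool(rows=[{"offset":[0,0.03,-0.02],"turn":0},{"offset":[0,0.03,0],"turn":0},{"offset":[0,0.02,0],"turn":0},{"offset":[0,0,0],"turn":0},{"offset":[0,0,0],"turn":0}])

```text
clock: 13.13
position: [0.4603, -0.1786, 0.2229]
ee_rot: [-3.1, 0.501, -0.001]
wrist_force: [0.1, 0.7, -0.1]
width: 0.0854
```

```bash
python3 - <<'E'
from h import *
plan(.034,.012,.052)
t=optics.camera("top")[:,:,::-1].copy(); cv2.imwrite("pics/t12raw.png",t)
s=optics.camera("side")[:,:,::-1].copy()
p=[*w(CR,.09,0,0)[:2],CR[2]]
cv2.imwrite("pics/t12.png",cv2.resize(t[90:260,90:330],None,fx=3.33,fy=3.33,interpolation=cv2.INTER_CUBIC))
cv2.imwrite("pics/s12.png",cv2.resize(s[100:400,0:400],None,fx=2,fy=2))
E
```

```text
t 13.13 local [-0.2095  0.0112] z 0.2229 F [ 0.1  0.7 -0.1] w 0.0854
tool xyz axes local-yaw -90.09 tilt -1.0 world turn needed 0.0016 -> tool turn -0.0016 j6 -0.193
offset in tool axes now [-0.0012 -0.2432  0.1712]
```

View pics/t12.png

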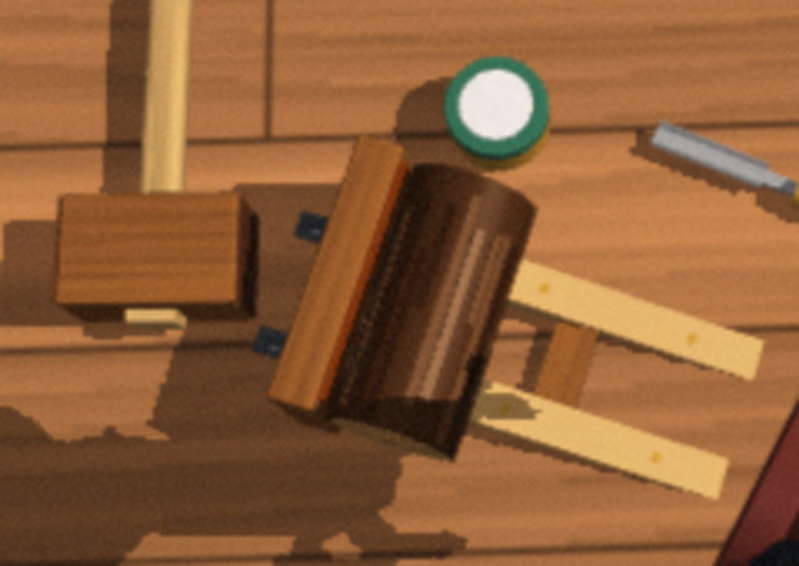

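View pics/s12.png

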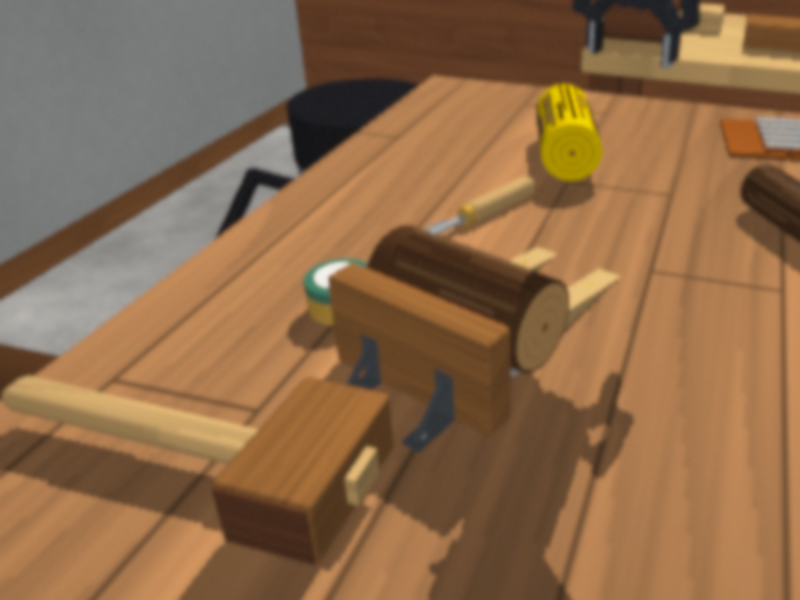

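```bash
python3 - <<'E'
from h import *
f=lambda u,v:(90+u/3.33,90+v/3.33)
b,e=fitbillet([f(415,164),f(537,207),f(455,460),f(328,418)],[*w(CR,.09,0,0)[:2],CR[2]],.071)
print(local(CR,b),np.degrees(b[2]-CR[2]),e.round(1))
a=cv2.imread("pics/top0.png");c=cv2.imread("pics/t12raw.png")
for n,(x,y,X,Y) in dict(mallet=(100,50,168,190),tin=(220,105,258,140),gouge=(283,124,384,172)).items():
    print(n,np.abs(a[y:Y,x:X].astype(int)-c[y:Y,x:X]).mean().round(2),np.round(cv2.phaseCorrelate(a[y:Y,x:X,1].astype(np.float64),c[y:Y,x:X,1].astype(np.float64))[0],2))
E
```

```text
[0.08945326 0.00453802] -0.22020068603249107 [3.2 0.4 2.8 0.5 0.4 0.3 0.3 0.5]
mallet 13.71 [ 0.03 -0.01]
tin 14.45 [-0.05 -0.07]
gouge 25.83 [-0.04  0.2 ]
```

The billet is home at x=0.0895, y=0.005, with −0.2° of skew. The tools have not shifted, so I'm handing in.

```bash
python3 -c "
from bench import job; print(job.finish_job())"
```

```text
the job is handed in; nothing more can be done
None
```

The billet is home in the cork-lined hollow against the backstop, and I handed the job in at about 13 s on the robot's clock. I pushed it with the open fingers at about 35–50 mm/s. They were behind it up the slope until it rolled over the crest by itself. I then pressed it against the stop with about 5 N, backed off and raised the hand clear.

**Final position:** a fit to the last top picture puts the billet at x ≈ 89.5 mm and y ≈ +5 mm in the cradle's frame. It is about 0.2° off square. The fingers met it at the tool position expected for a billet that is home. I assumed its resting height (71 mm) for the fit and did not measure it.

**Other objects:** the mallet, tin and gouge had moved no more than about 0.2 pixel in the top picture, well under 1 mm. The brightness in those areas changed, which I put down to the arm's shadow. The look-alikes appear unmoved in the side picture.

**What did not go as planned:**
- **Squaring:** the starting skew of about 3.7° did not square up on the level bench. It did so on the lower slope once both fingers were bearing on the log.
- **Refused move:** one move call was refused because a row had no turn value; nothing came of it.
- **Fit size:** the billet model came out about 2–3 pixels larger than the outline I read off. The overshoot is the same on opposite sides, so it should not shift the centre.

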